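Pair the fired lids with their jars

TASK

The glazed jars and their lids are back from the kiln: put each lid on the jar with the same glaze, seated flat in its mouth. Set the lids down gently, leave the jars standing where they are, and do not disturb the raw clay mug that stands among them.

Things in the scene. Friction and masses are not known exactly. Their poses are not given: they have to be found in the camera images.
- jar_white: Open stoneware jar, white-glazed, low and round, 70 mm tall, at most 84 mm across, 0.42 kg, loose, upright on a 16 mm thick ware board. Round mouth, 60 mm inside and 74 mm outside diameter, with a flat unglazed buff rim. Origin: centre of its underside; z up, the rim 70 mm above the origin. Yaw means nothing.
- jar_blue: Open stoneware jar, cobalt-blue-glazed, straight-sided, 82 mm tall, at most 84 mm across, 0.42 kg, loose, upright on a 16 mm thick ware board. Round mouth, 60 mm inside and 74 mm outside diameter, with a flat unglazed buff rim. Origin: centre of its underside; z up, the rim 82 mm above the origin. Yaw means nothing.
- jar_green: Open stoneware jar, copper-green-glazed, narrow-footed with a high shoulder, 76 mm tall, at most 84 mm across, 0.42 kg, loose, upright on a 16 mm thick ware board. Round mouth, 60 mm inside and 74 mm outside diameter, with a flat unglazed buff rim. Origin: centre of its underside; z up, the rim 76 mm above the origin. Yaw means nothing.
- jar_dark: Open stoneware jar, dark-brown (nearly black) glazed, the tallest, gently bellied, 88 mm tall, at most 84 mm across, 0.42 kg, loose, upright on a 16 mm thick ware board. Round mouth, 60 mm inside and 74 mm outside diameter, with a flat unglazed buff rim. Origin: centre of its underside; z up, the rim 88 mm above the origin. Yaw means nothing.
- lid_white: Lid, white-glazed, 0.12 kg, loose, right way up. From below: buff spigot 9 mm deep, 50 mm diameter (42 at the bottom); disc 76 mm across, 9 to 14 mm up, doming to 17; round knob 25 mm across, 17 to 45 mm up. Origin: centre of the spigot's underside; z up. Seated: spigot in its jar's mouth (5 mm play all round), disc flat on the rim, origin 61 mm above the jar's.
- lid_blue: Lid, cobalt-blue-glazed, 0.12 kg, loose, right way up. From below: buff spigot 9 mm deep, 50 mm diameter (42 at the bottom); disc 76 mm across, 9 to 14 mm up, doming to 17; round knob 25 mm across, 17 to 45 mm up. Origin: centre of the spigot's underside; z up. Seated: spigot in its jar's mouth (5 mm play all round), disc flat on the rim, origin 73 mm above the jar's.
- lid_green: Lid, copper-green-glazed, 0.12 kg, loose, right way up. From below: buff spigot 9 mm deep, 50 mm diameter (42 at the bottom); disc 76 mm across, 9 to 14 mm up, doming to 17; round knob 25 mm across, 17 to 45 mm up. Origin: centre of the spigot's underside; z up. Seated: spigot in its jar's mouth (5 mm play all round), disc flat on the rim, origin 67 mm above the jar's.
- lid_dark: Lid, dark-brown (nearly black) glazed, rust-brown edges, 0.12 kg, loose, right way up. From below: buff spigot 9 mm deep, 50 mm diameter (42 at the bottom); disc 76 mm across, 9 to 14 mm up, doming to 17; round knob 25 mm across, 17 to 45 mm up. Origin: centre of the spigot's underside; z up. Seated: spigot in its jar's mouth (5 mm play all round), disc flat on the rim, origin 79 mm above the jar's.
- raw_mug: Unfired, fragile clay mug, matt grey-brown with a darker band, 78 mm tall, 75 mm in diameter, standing among the jars on the ware board. Not part of the job. Its handle, on its own +y side, reaches 63 mm from the axis and points away from the robot. Origin: centre of its underside, z up.
There are look-alikes about, which are no part of the job. Leave any pink or yellow look-alike of the lid_white alone. What is shaped like the lid_dark but pink is not meant.

How it is judged:
By the outcome, as a careful person would: the job done as asked, in the order asked, and still so for the second after the job is handed in, with the robot touching nothing.
It also fails if it takes over 102 s, if anything falls off the work surface, if the arm or the gripper's body presses on something with over 40 N, if the wrist force passes 120 N, or if a joint passes its speed limit or range.

ROBOT

A 6-joint arm with a two-finger parallel gripper is mounted at the origin on the work surface. World frame = base frame: x ahead of the robot, y to its left, z up, the work surface at z = 0. Lengths are in m, angles in rad, forces in N, time in s.
With the tool pointing down it reaches from about 0.3 to 0.775 m from the base axis. Payload 14.6 kg.
Tool frame: the origin (TCP) lies between the finger pads; the fingertips stand 19 mm ahead of it and the grasp point (between the pads) is the TCP (ctrl.finger_overhang is the distance from the TCP to the fingertips, in m); z points along the fingers, y is the direction in which the jaws open and shut (so a half turn about z gives the same grasp; the last joint's range is limited). The gripper opens to 94 mm and grips with 3 to 60 N. Pads are 16 mm wide; open, the fingers measure 119 mm over their backs; the gripper's body (75 mm by 177 mm) begins 78 mm behind the grasp point.
Start: joints at [1.224, 0.3, 1.521, -0, 1.321, -0.067], TCP at [0.152, 0.529, 0.224] pointing down, gripper open.
Joint ranges: [-3.03, 3.03], [-0.79, 2.21], [0.23, 2.52], [-1.04, 4.18], [0, 3.07], [-2.55, 2.55]. Speed limits (rad/s): [2.22, 2.22, 2.57, 3.14, 3.14, 3.14].

INTERFACE

Orientations are given as [roll, pitch, yaw] about the fixed x, y, z axes, in that order (R = Rz(yaw) Ry(pitch) Rx(roll)).
In Python, from station import ctrl gives the robot as it stands.
- The arm moves only by the tool send_rows, never from a script. Its argument "series" is a list of rows, each a list of 7 numbers: the turn, a rotation vector about the tool's x, y, z in degrees, then the shift along the tool's x, y, z in m, then the gripper's target within -1 to 1 (fully open at 1, half-way at 0, shut at -1). A call has 1 to 8 rows; each row is the pose to reach, as a shift and turn from the pose commanded when the call began, along the tool's axes at that moment; what a row does not reach only later rows make up. A row lasts 1/10 s, in which the tool goes at most 50 mm and 8.59 degrees, less where a joint would pass 70% of its speed; a pose out of reach is approached as far as the arm can. A call with a gripper value outside its range is refused whole. The fingers move at their own pace and stop on an object; "force" is the grip in N (left out, the last holds). Time passes only in rows, so rows that repeat a pose let the fingers close. It gives the time, the measured TCP pose, the force and the opening at its end, in the units of the state.
- ctrl.get_obs(): the state, without advancing time (a new reading comes with each control period).
- ctrl.camera(name): name is "side" or "top"; returns a dict with "pixels" (480x640x3 uint8, red, green, blue), "z_map" (480x640 float32, m along the optical axis (not along the pixel's ray), 0 where there is no reading), "fov_y" (degrees; the focal length in pixels is half the picture's height over the tangent of half this angle, whatever the lens; pixels are square), "cx", "cy" (the principal point, pixels), "k1" (the pictures are not rectified: a ray, as slopes to the right and down, at radius r is drawn at 1 + k1 r^2 times it, then the intrinsics apply), "R" (3x3) and "t" (3): a world point X has camera coordinates R X + t. Camera axes: x right, y down, z forward; pixel columns grow to the right and rows downward; lengths in m; the calibration is good to about 2 mm. A picture is of the moment at which its call begins.
- ctrl.hand_in(): hands the job in, once; it reports no verdict.
The state is a dict: "time_s": time; "qpos": joint angles; "joint_vel": joint speeds; "tau": joint torques, N m; "ee_pos": TCP position; "eef_rot": TCP orientation; "force": force on the tool from outside, world axes, zero at the start; "moment": the same for the moment, N m; "grip_width": finger opening in m.
Only numpy, scipy, OpenCV 4.12 (cv2) and the standard library are available. Lean on these libraries where they do the work, as an engineer would, in place of code of your own. Each camera call takes 0.05 s, during which the arm holds its last target.

## Working session

There is one attempt and no reset: what is moved stays moved. The work goes in short steps, Python scripts to look and compute and a tool call to move; the robot and the scene stay as the last step left them, time stands still between calls to the robot, and variables do not carry over. Pictures are saved under pics/ and viewed, and the job is handed in when it is done.

Besides the shell and the picture viewer there is one more tool, called after "Emit:" as name(argument=value, ...), one argument or row to a line, values as JSON. send_rows: Moves the arm, as the interface text tells. Its arguments: {"type":"object","properties":{"series":{"type":"array"},"force":{"type":"number"}},"required":["series"]}

```bash
ls; mkdir -p pics; cat > h.py <<'E'
import numpy as np, cv2
from station import ctrl
def grab(n,tag):
    c=ctrl.camera(n); np.savez(f'pics/{tag}.npz',**c); cv2.imwrite(f'pics/{tag}.png',c['pixels'][:,:,::-1]); return c
def load(tag): return dict(np.load(f'pics/{tag}.npz'))
def K(c):
    f=240/np.tan(np.radians(c['fov_y'])/2); return f,float(c['cx']),float(c['cy']),float(c['k1'])
def cloud(c):
    f,cx,cy,k1=K(c); v,u=np.mgrid[0:480,0:640]
    xd=(u-cx)/f; yd=(v-cy)/f
    x,y=xd.copy(),yd.copy()
    for _ in range(20):
        s=1+k1*(x*x+y*y); x,y=xd/s,yd/s
    z=c['z_map']; P=np.stack([x*z,y*z,z],-1)
    W=(P-c['t'])@c['R']; W[z==0]=np.nan
    return W
E
python3 - <<'E'
from h import *
for n in('top','side'):
    c=grab(n,n+'0'); print(n,K(c),c['R'].round(3).tolist(),c['t'].round(3))
print(ctrl.get_obs())
E
```

```text
pics
top (np.float64(581.5912239410974), 323.4298692170535, 229.57661461968277, -0.1518446987690983) [[-0.008, -1.0, 0.024], [-0.98, 0.003, -0.197], [0.197, -0.025, -0.98]] [-0.066  0.419  1.051]
side (np.float64(601.9488669451968), 313.2272632442981, 242.8064688800463, -0.06691159363326304) [[-0.719, 0.694, -0.019], [0.427, 0.419, -0.801], [-0.548, -0.585, -0.598]] [ 0.346 -0.138  1.533]
{'time_s': 0.1, 'qpos': array([ 1.22437579e+00,  3.00380592e-01,  1.52151212e+00, -2.35152035e-05,
        1.32068066e+00, -6.66017117e-02]), 'joint_vel': array([ 0.00117403, -0.00168192, -0.00173421,  0.00012741,  0.00031491,
        0.00033119]), 'tau': array([ 2.11102400e-03, -5.32650197e+01, -3.53278148e+01,  7.08786445e-02,
        2.35961471e-02, -6.66347387e-05]), 'ee_pos': array([0.15183787, 0.52840809, 0.22396513]), 'eef_rot': array([-3.14061260e+00, -4.25416797e-05,  2.86177964e+00]), 'force': array([-0.0711249 , -0.65790953, -1.16726813]), 'moment': array([ 0.03834858, -0.00635588,  0.00026192]), 'grip_width': 0.09408720780498155}
```

View pics/top0.png

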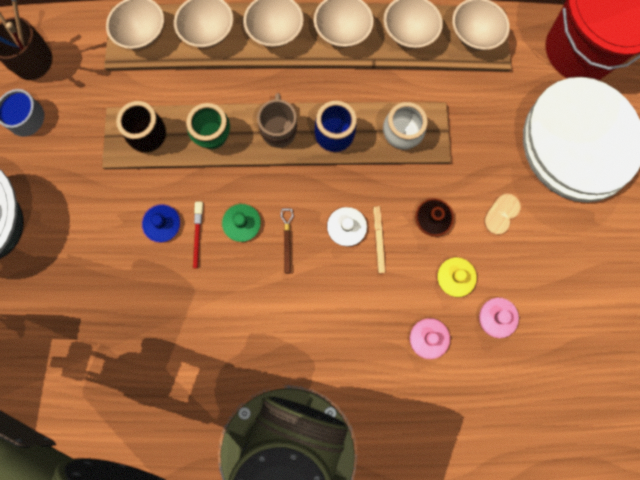

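View pics/side0.png

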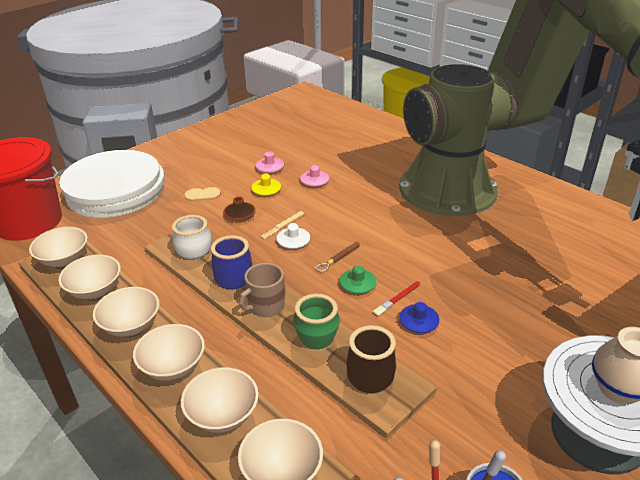

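The top view shows the jars from left to right: dark (141,126), green (208,126), raw mug (277,120), blue (336,126), white (406,126). The lids are blue (161,223), green (241,223), white (347,227) and dark (435,217). The side view agrees. The pink and yellow lids are look-alikes.

```bash
cat >> h.py <<'E'
from scipy.optimize import least_squares
def circ(p):
    r=least_squares(lambda q:np.hypot(p[:,0]-q[0],p[:,1]-q[1])-q[2],[*np.median(p,0)[:2],.03],loss='soft_l1',f_scale=.001).x
    return r
LID={'blue':(161,223),'green':(241,223),'white':(347,227),'dark':(435,217)}
JAR={'dark':(141,126),'green':(208,126),'mug':(277,120),'blue':(336,126),'white':(406,126)}
H={'white':.070,'blue':.082,'green':.076,'dark':.088,'mug':.078}
E
python3 - <<'E'
from h import *
c=load('top0'); s=load('side0'); W=cloud(c); S=cloud(s); S2=S.reshape(-1,3)
print('table z',np.nanmedian(W[280:300,200:400,2]),)
for n,(u,v) in LID.items():
    P=W[v-32:v+33,u-32:u+33].reshape(-1,3); P=P[np.isfinite(P).all(1)]
    k=P[P[:,2]>.041]; kk=k[:,:2].mean(0); 
    m=np.median(k[:,2]); d=P[(P[:,2]>.007)&(P[:,2]<.022)&(np.hypot(*(P[:,:2]-kk).T)<.045)]
    q=S2[np.isfinite(S2).all(1)]; q=q[np.hypot(*(q[:,:2]-kk).T)<.05]
    sk=q[q[:,2]>.041]
    dm=np.array(d[:,:2]).astype(np.float32)
    (dc,dr)=cv2.minEnclosingCircle(dm)
    sd=q[(q[:,2]>.008)&(q[:,2]<.022)]
    print(n,'knob',kk.round(4),len(k),k[:,2].max().round(4),'disc',np.round(dc,4),round(dr,4),'| side knob',sk[:,:2].mean(0).round(4),sk[:,2].max().round(4),'disc',np.round(cv2.minEnclosingCircle(sd[:,:2].astype(np.float32)),4) if 0 else [np.round(x,4) for x in cv2.minEnclosingCircle(sd[:,:2].astype(np.float32))])
for n,(u,v) in JAR.items():
    P=W[v-36:v+37,u-36:u+37].reshape(-1,3); P=P[np.isfinite(P).all(1)]
    z=H[n]+.016; r=P[abs(P[:,2]-z)<.003]; a=circ(r)
    q=S2[np.isfinite(S2).all(1)]; q=q[(np.hypot(*(q[:,:2]-a[:2]).T)<.05)&(abs(q[:,2]-z)<.003)]
    print(n,a.round(4),len(r),np.median(r[:,2]).round(4),'side',circ(q).round(4),len(q))
E
```

```text
table z 0.00025951145625894493
blue knob [0.4387 0.2473] 123 0.0496 disc [0.4396 0.2479] 0.0386 | side knob [0.4425 0.2476] 0.0507 disc [array([0.4416, 0.2474]), np.float64(0.0389)]
green knob [0.439  0.0907] 130 0.0496 disc [0.44   0.0913] 0.0383 | side knob [0.4416 0.0914] 0.049 disc [array([0.442 , 0.0898]), np.float64(0.0402)]
white knob [ 0.4311 -0.1139] 119 0.0498 disc [ 0.4314 -0.1111] 0.0411 | side knob [ 0.4339 -0.1134] 0.0495 disc [array([ 0.4312, -0.1146]), np.float64(0.0407)]
dark knob [ 0.4495 -0.2854] 140 0.0511 disc [ 0.4495 -0.2864] 0.039 | side knob [ 0.4512 -0.2867] 0.0495 disc [array([ 0.4509, -0.2879]), np.float64(0.0424)]
dark [0.6176 0.2828 0.0336] 417 0.1044 side [0.6185 0.2817 0.0333] 528
green [0.6159 0.1511 0.0333] 405 0.0924 side [0.6174 0.1511 0.0335] 444
mug [0.6225 0.0193 0.0347] 281 0.0939 side [0.6243 0.0187 0.0344] 270
blue [ 0.6175 -0.0924  0.0334] 402 0.0982 side [ 0.6191 -0.0924  0.0337] 323
white [ 0.6211 -0.228   0.0339] 417 0.0863 side [ 0.6231 -0.2291  0.0334] 283
```

Emit:
send_rows(
  series=[
    [0,0,8,-0.02,-0.011,0,0.2],
    [0,0,16,-0.06,-0.032,0,0.2],
    [0,0,24,-0.105,-0.056,0,0.2],
    [0,0,32,-0.15,-0.081,0,0.2],
    [0,0,40,-0.195,-0.105,0,0.2],
    [0,0,48,-0.24,-0.129,0,0.2],
    [0,0,56,-0.285,-0.153,0,0.2],
    [0,0,64,-0.325,-0.175,0,0.2],
  ],
  force=15,
)

```text
time_s: 0.9
ee_pos: [0.4162, 0.2697, 0.2244]
eef_rot: [-3.141, 0.0, 1.739]
force: [0.3, 1.7, -0.3]
grip_width: 0.0564
```

```bash
cat >> h.py <<'E'
from scipy.spatial.transform import Rotation as Ro
def rel(x,y,z,yaw=np.pi/2):
    o=ctrl.get_obs(); R=Ro.from_euler('xyz',o['eef_rot']); T=Ro.from_euler('xyz',[np.pi,0,yaw])
    print('t',o['time_s'],o['ee_pos'].round(4),o['eef_rot'].round(4),'turn',(R.inv()*T).as_rotvec(degrees=True).round(2),'shift',R.inv().apply(np.array([x,y,z])-o['ee_pos']).round(4),'F',o['force'].round(1),'w',round(o['grip_width'],4))
E
python3 -c "
from h import *
rel(.4405,.2475,.12)"
```

```text
t 0.9 [0.4162 0.2697 0.2244] [-3.1415  0.      1.7391] turn [-0.01  0.    9.64] shift [-0.026   0.0203  0.1044] F [ 0.3  1.7 -0.3] w 0.0564
```

Emit:
send_rows(
  series=[
    [0,0,8,-0.02,0.016,0.03,0.2],
    [0,0,9.96,-0.026,0.0203,0.07,0.2],
    [0,0,9.96,-0.026,0.0203,0.104,0.2],
    [0,0,9.96,-0.026,0.0203,0.104,0.2],
    [0,0,9.96,-0.026,0.0203,0.104,0.2],
  ],
)

```text
time_s: 1.4
ee_pos: [0.4397, 0.2496, 0.1212]
eef_rot: [-3.141, 0.0, 1.571]
force: [-0.3, 0.2, 0.8]
grip_width: 0.0564
```

```bash
python3 -c "
from h import *
rel(.4405,.2475,.039)"
```

```text
t 1.4 [0.4397 0.2496 0.1212] [-3.1413e+00  1.0000e-04  1.5712e+00] turn [-0.02  0.    0.03] shift [-0.0021  0.0008  0.0822] F [-0.3  0.2  0.8] w 0.0564
```

Emit:
send_rows(
  series=[
    [0,0,0,-0.002,0.0008,0.03,0.2],
    [0,0,0,-0.002,0.0008,0.055,0.2],
    [0,0,0,-0.002,0.0008,0.07,0.2],
    [0,0,0,-0.002,0.0008,0.078,0.2],
    [0,0,0,-0.002,0.0008,0.082,0.2],
    [0,0,0,-0.002,0.0008,0.082,0.2],
    [0,0,0,-0.002,0.0008,0.082,0.2],
  ],
)

```text
time_s: 2.1
ee_pos: [0.4409, 0.2477, 0.0395]
eef_rot: [3.14, -0.001, 1.571]
force: [-0.1, 0.2, 0.1]
grip_width: 0.0568
```

```bash
python3 -c "
from h import *
grab('side','s1')
grab('top','t1')
rel(.4405,.2475,.039)"
```

```text
t 2.2 [0.4408 0.2476 0.0393] [ 3.1404e+00 -6.0000e-04  1.5710e+00] turn [ 0.07 -0.03  0.01] shift [-0.0001 -0.0003  0.0003] F [-0.3 -0.4  0.3] w 0.0564
```

View pics/s1.png

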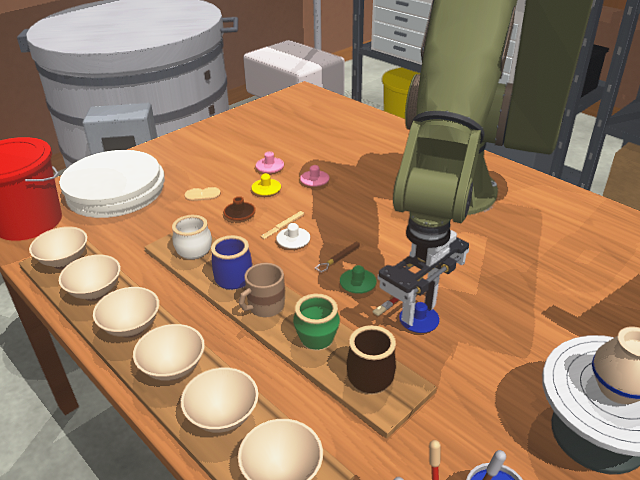

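The side view shows the fingers either side of the blue knob at (420,312). Closing now.

Emit:
send_rows(
  series=[
    [0,0,0,0,0,0,-0.3],
    [0,0,0,0,0,0,-0.45],
    [0,0,0,0,0,0,-0.6],
    [0,0,0,0,0,0,-0.7],
    [0,0,0,0,0,0,-0.7],
    [0,0,0,0,0,0,-0.7],
  ],
  force=15,
)

```text
time_s: 2.8
ee_pos: [0.4404, 0.2473, 0.0384]
eef_rot: [-3.141, 0.0, 1.571]
force: [-0.7, -0.7, 1.5]
grip_width: 0.0247
```

Emit:
send_rows(
  series=[
    [0,0,0,0,0,-0.01,-0.7],
    [0,0,0,0,0,-0.04,-0.7],
    [0,0,0,0,0,-0.08,-0.7],
    [0,0,0,0,0,-0.12,-0.7],
    [0,0,0,0,0,-0.14,-0.7],
    [0,0,0,0,0,-0.14,-0.7],
    [0,0,0,0,0,-0.14,-0.7],
  ],
)

```text
time_s: 3.5
ee_pos: [0.4402, 0.2472, 0.1781]
eef_rot: [-3.141, 0.0, 1.571]
force: [0.4, -0.3, -1.2]
grip_width: 0.0247
```

```bash
python3 -c "
from h import *
rel(.6183,-.0924,.18)
c=grab('side','s2')
W=cloud(c); o=ctrl.get_obs()['ee_pos']; P=W.reshape(-1,3); C=c['pixels'].reshape(-1,3).astype(int)
m=(np.abs(P[:,:2]-o[:2])<.05).all(1)&(P[:,2]>.12)&(P[:,2]<.2)&(C[:,2]>C[:,0]*1.6+10)
p=P[m];print(len(p),p.min(0),p.max(0),np.median(p,0), o)
"
```

```text
t 3.5 [0.4402 0.2472 0.1781] [-3.1414e+00  1.0000e-04  1.5709e+00] turn [-0.01  0.01  0.01] shift [-0.3396  0.1781 -0.0019] F [ 0.4 -0.3 -1.2] w 0.0247
745 [0.40682615 0.20971554 0.14882133] [0.47998765 0.28430887 0.18754977] [0.45165517 0.25687476 0.15584938] [0.4399049  0.24711957 0.17735595]
```

View pics/s2.png

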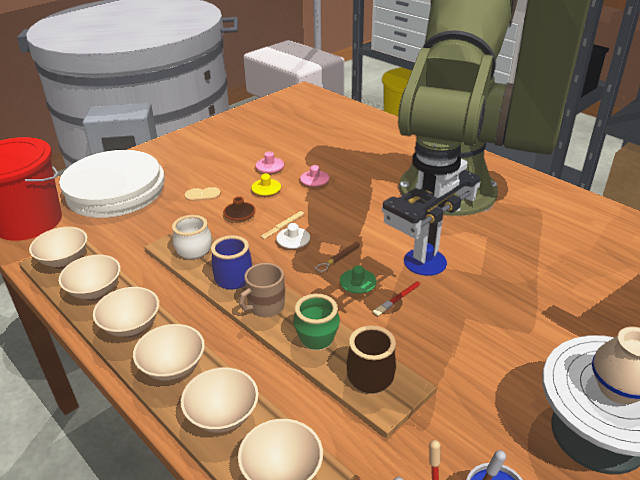

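The blue lid is held level at (425,262), and its measured disc centre matches the TCP. I'll carry it to the blue jar.

Emit:
send_rows(
  series=[
    [0,0,0,-0.017,0.009,-0.005,-0.7],
    [0,0,0,-0.05,0.026,-0.01,-0.7],
    [0,0,0,-0.09,0.047,-0.01,-0.7],
    [0,0,0,-0.13,0.068,-0.01,-0.7],
    [0,0,0,-0.17,0.089,-0.01,-0.7],
    [0,0,0,-0.21,0.11,-0.01,-0.7],
    [0,0,0,-0.25,0.131,-0.01,-0.7],
    [0,0,0,-0.285,0.15,-0.01,-0.7],
  ],
)

```text
time_s: 4.35
ee_pos: [0.5906, -0.0397, 0.1865]
eef_rot: [-3.139, -0.0, 1.57]
force: [0.2, 0.9, -1.4]
grip_width: 0.0247
```

Emit:
send_rows(
  series=[
    [0,0,0,-0.03,0.016,0,-0.7],
    [0,0,0,-0.05,0.026,0,-0.7],
    [0,0,0,-0.0546,0.0281,0,-0.7],
    [0,0,0,-0.0546,0.0281,0,-0.7],
    [0,0,0,-0.0546,0.0281,0,-0.7],
    [0,0,0,-0.0546,0.0281,0,-0.7],
  ],
)

```text
time_s: 4.95
ee_pos: [0.6183, -0.0911, 0.1883]
eef_rot: [-3.141, -0.0, 1.572]
force: [0.2, 0.7, -0.5]
grip_width: 0.025
```

```bash
python3 -c "
from h import *
rel(.6183,-.0924,.1277)
c=grab('side','s3')
W=cloud(c); o=ctrl.get_obs()['ee_pos']; P=W.reshape(-1,3); C=c['pixels'].reshape(-1,3).astype(int)
m=(np.abs(P[:,:2]-o[:2])<.05).all(1)&(P[:,2]>.13)&(P[:,2]<.2)&(C[:,2]>C[:,0]*1.6+10)
p=P[m];print(len(p),p.min(0),p.max(0),np.median(p,0), o)
"
```

```text
t 4.95 [ 0.6183 -0.0911  0.1883] [-3.1413e+00 -1.0000e-04  1.5721e+00] turn [-0.02 -0.01  0.07] shift [-0.0013  0.      0.0606] F [ 0.2  0.7 -0.5] w 0.025
636 [ 0.58325439 -0.12612452  0.1600776 ] [ 0.65849679 -0.05372797  0.19859033] [ 0.62608433 -0.08054123  0.16633357] [ 0.61837109 -0.09123202  0.18851082]
```

View pics/s3.png

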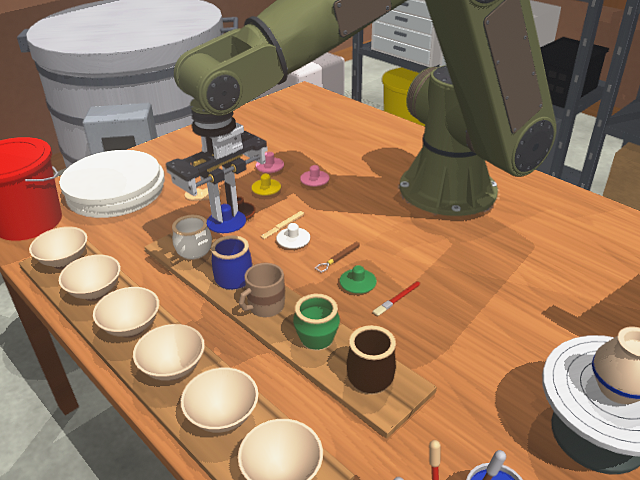

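The blue lid hangs over the blue jar at (228,220), clear of its rim. I'll lower it.

Emit:
send_rows(
  series=[
    [0,0,0,-0.0012,-0.0006,0.015,-0.7],
    [0,0,0,-0.0012,-0.0006,0.03,-0.7],
    [0,0,0,-0.0012,-0.0006,0.04,-0.7],
    [0,0,0,-0.0012,-0.0006,0.046,-0.7],
    [0,0,0,-0.0012,-0.0006,0.05,-0.7],
    [0,0,0,-0.0012,-0.0006,0.053,-0.7],
    [0,0,0,-0.0012,-0.0006,0.055,-0.7],
    [0,0,0,-0.0012,-0.0006,0.056,-0.7],
  ],
)

```text
time_s: 5.8
ee_pos: [0.618, -0.0934, 0.1326]
eef_rot: [3.141, 0.0, 1.571]
force: [0.5, 0.3, -0.8]
grip_width: 0.0248
```

Emit:
send_rows(
  series=[
    [0,0,0,0,0,0.001,-0.7],
    [0,0,0,0,0,0.002,-0.7],
    [0,0,0,0,0,0.003,-0.7],
    [0,0,0,0,0,0.004,-0.7],
    [0,0,0,0,0,0.004,-0.7],
    [0,0,0,0,0,0.004,-0.7],
  ],
)

```text
time_s: 6.4
ee_pos: [0.618, -0.0934, 0.1285]
eef_rot: [3.142, 0.0, 1.571]
force: [0.4, -1.2, -1.1]
grip_width: 0.0243
```

```bash
python3 -c "
from h import *
rel(.6183,-.0924,.1277)
c=grab('side','s4')
im=c['pixels'][160:320,140:350,::-1];cv2.imwrite('pics/s4c.png',cv2.resize(im,None,fx=3,fy=3))
"
```

```text
t 6.4 [ 0.618  -0.0934  0.1285] [3.1416 0.     1.571 ] turn [0.   0.   0.01] shift [0.001  0.0003 0.0008] F [ 0.4 -1.2 -1.1] w 0.0243
```

View pics/s4c.png

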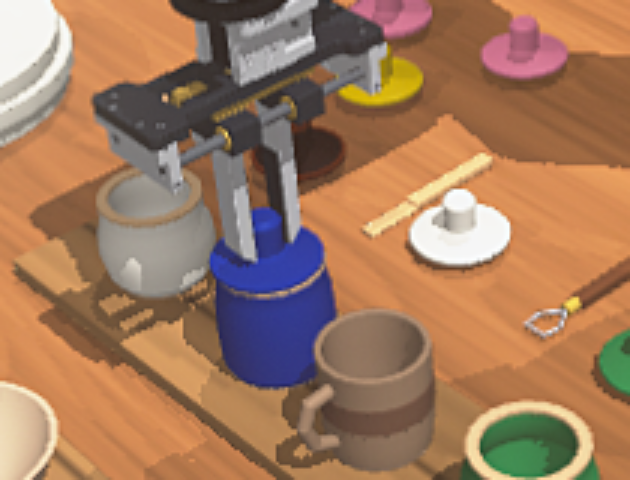

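The crop shows the spigot in the mouth, with a thin strip of rim still visible. I'll lower it by another millimetre or so while watching the force.

Emit:
send_rows(
  series=[
    [0,0,0,0,0,0.0005,-0.7],
    [0,0,0,0,0,0.001,-0.7],
    [0,0,0,0,0,0.001,-0.7],
    [0,0,0,0,0,0.001,-0.7],
  ],
)

```text
time_s: 6.85
ee_pos: [0.618, -0.0934, 0.1275]
eef_rot: [3.141, 0.0, 1.571]
force: [0.1, 0.0, -2.0]
grip_width: 0.0243
```

Emit:
send_rows(
  series=[
    [0,0,0,0,0,0.0003,-0.7],
    [0,0,0,0,0,0.0006,-0.7],
    [0,0,0,0,0,0.0006,-0.7],
  ],
)

```text
time_s: 7.15
ee_pos: [0.6181, -0.0934, 0.1274]
eef_rot: [3.141, 0.0, 1.571]
force: [-1.9, 1.7, 5.2]
grip_width: 0.0246
```

Contact at the predicted height, with 5 N. Releasing slowly, then lifting.

Emit:
send_rows(
  series=[
    [0,0,0,0,0,0,-0.35],
    [0,0,0,0,0,0,-0.2],
    [0,0,0,0,0,0,0.0],
    [0,0,0,0,0,0,0.1],
    [0,0,0,0,0,0,0.1],
  ],
)

```text
time_s: 7.65
ee_pos: [0.618, -0.0934, 0.1268]
eef_rot: [-3.141, 0.0, 1.571]
force: [-0.1, 0.6, 0.1]
grip_width: 0.0515
```

Emit:
send_rows(
  series=[
    [0,0,0,0,0,-0.01,0.1],
    [0,0,0,0,0,-0.03,0.1],
    [0,0,0,0,0,-0.06,0.1],
    [0,0,0,-0.01,-0.045,-0.065,0.2],
    [0,0,0,-0.015,-0.09,-0.065,0.2],
    [0,0,0,-0.02,-0.135,-0.065,0.2],
    [0,0,0,-0.0201,-0.175,-0.065,0.2],
    [0,0,0,-0.0201,-0.186,-0.065,0.2],
  ],
)

```text
time_s: 8.45
ee_pos: [0.4295, -0.1136, 0.1928]
eef_rot: [3.141, 0.0, 1.57]
force: [0.5, 0.2, -0.2]
grip_width: 0.0565
```

```bash
python3 -c "
from h import *
rel(.432,-.1135,.039)
c=grab('side','s5')
"
```

```text
t 8.45 [ 0.4295 -0.1136  0.1928] [3.1408e+00 4.0000e-04 1.5702e+00] turn [ 0.04  0.02 -0.04] shift [1.000e-04 2.400e-03 1.538e-01] F [ 0.5  0.2 -0.2] w 0.0565
```

View pics/s5.png

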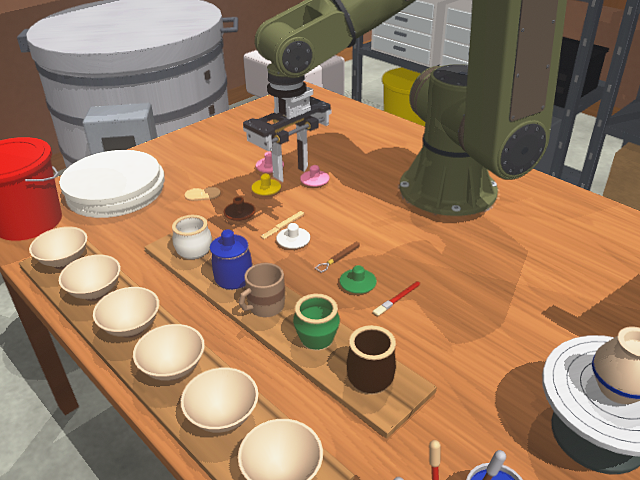

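The blue lid is seated on its jar at (231,250). Next is the white lid at (293,236).

Emit:
send_rows(
  series=[
    [0,0,0,0,0,0.03,0.2],
    [0,0,0,0,0,0.07,0.2],
    [0,0,0,0,0,0.105,0.2],
    [0,0,0,0,0,0.13,0.2],
    [0,0,0,0,0,0.143,0.2],
    [0,0,0,0,0,0.15,0.2],
    [0,0,0,0,0,0.153,0.2],
    [0,0,0,0,0,0.153,0.2],
  ],
)

```text
time_s: 9.3
ee_pos: [0.4326, -0.1136, 0.0391]
eef_rot: [3.141, 0.0, 1.571]
force: [-0.2, -0.1, 0.4]
grip_width: 0.0564
```

Emit:
send_rows(
  series=[
    [0,0,0,0,0,0,-0.2],
    [0,0,0,0,0,0,-0.35],
    [0,0,0,0,0,0,-0.45],
    [0,0,0,0,0,0,-0.6],
    [0,0,0,0,0,0,-0.7],
    [0,0,0,0,0,0,-0.7],
    [0,0,0,0,0,0,-0.7],
  ],
)

```text
time_s: 10.0
ee_pos: [0.432, -0.1136, 0.039]
eef_rot: [3.141, 0.0, 1.571]
force: [-1.1, 0.3, 5.5]
grip_width: 0.0242
```

```bash
python3 -c "
from h import *
rel(.6221,-.2285,.17)
"
```

```text
t 10.0 [ 0.432  -0.1136  0.039 ] [3.1414e+00 1.0000e-04 1.5710e+00] turn [0.01 0.   0.01] shift [-0.115   0.1901 -0.1309] F [-1.1  0.3  5.5] w 0.0242
```

Emit:
send_rows(
  series=[
    [0,0,0,0,0,-0.01,-0.7],
    [0,0,0,0,0,-0.04,-0.7],
    [0,0,0,0,0,-0.08,-0.7],
    [0,0,0,0,0,-0.12,-0.7],
    [0,0,0,-0.02,0.033,-0.145,-0.7],
    [0,0,0,-0.04,0.066,-0.15,-0.7],
    [0,0,0,-0.06,0.1,-0.15,-0.7],
    [0,0,0,-0.08,0.133,-0.15,-0.7],
  ],
)

```text
time_s: 10.8
ee_pos: [0.5662, -0.1943, 0.1897]
eef_rot: [3.141, 0.0, 1.571]
force: [0.3, -0.1, -1.5]
grip_width: 0.025
```

Emit:
send_rows(
  series=[
    [0,0,0,-0.02,0.033,0,-0.7],
    [0,0,0,-0.032,0.053,0,-0.7],
    [0,0,0,-0.035,0.057,0,-0.7],
    [0,0,0,-0.035,0.057,0,-0.7],
    [0,0,0,-0.035,0.057,0,-0.7],
  ],
)

```text
time_s: 11.3
ee_pos: [0.6214, -0.2281, 0.1891]
eef_rot: [-3.141, -0.0, 1.571]
force: [0.5, -0.6, -0.6]
grip_width: 0.0245
```

```bash
python3 -c "
from h import *
rel(.6221,-.2285,.116)
c=grab('side','s6')
"
```

```text
t 11.3 [ 0.6214 -0.2281  0.1891] [-3.1413e+00 -2.0000e-04  1.5711e+00] turn [-0.02 -0.01  0.02] shift [-0.0004  0.0007  0.0731] F [ 0.5 -0.6 -0.6] w 0.0245
```

View pics/s6.png

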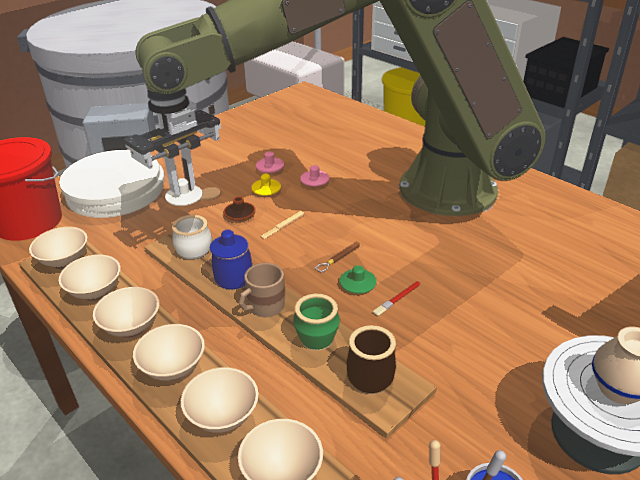

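The white lid is held level at (184,195), above the white jar at (191,237). Lowering it.

Emit:
send_rows(
  series=[
    [0,0,0,0,0.0005,0.02,-0.7],
    [0,0,0,0,0.0005,0.04,-0.7],
    [0,0,0,0,0.0005,0.053,-0.7],
    [0,0,0,0,0.0005,0.06,-0.7],
    [0,0,0,0,0.0005,0.065,-0.7],
    [0,0,0,0,0.0005,0.068,-0.7],
    [0,0,0,0,0.0005,0.07,-0.7],
    [0,0,0,0,0.0005,0.071,-0.7],
  ],
)

```text
time_s: 12.15
ee_pos: [0.6226, -0.2286, 0.1182]
eef_rot: [3.141, 0.0, 1.571]
force: [-0.2, 0.1, -1.5]
grip_width: 0.0248
```

Emit:
send_rows(
  series=[
    [0,0,0,0,0,0.0005,-0.7],
    [0,0,0,0,0,0.001,-0.7],
    [0,0,0,0,0,0.0015,-0.7],
    [0,0,0,0,0,0.0015,-0.7],
    [0,0,0,0,0,0.0015,-0.7],
  ],
)

```text
time_s: 12.65
ee_pos: [0.6225, -0.2285, 0.1164]
eef_rot: [3.142, 0.0, 1.571]
force: [0.7, -0.9, -0.8]
grip_width: 0.0247
```

Emit:
send_rows(
  series=[
    [0,0,0,0,0,0.0004,-0.7],
    [0,0,0,0,0,0.0008,-0.7],
    [0,0,0,0,0,0.0008,-0.7],
    [0,0,0,0,0,0.0008,-0.7],
  ],
)

```text
time_s: 13.05
ee_pos: [0.6226, -0.2286, 0.1161]
eef_rot: [3.141, 0.0, 1.571]
force: [-1.3, -0.1, 5.2]
grip_width: 0.0248
```

Contact at the predicted height. Releasing, then on to the dark lid.

Emit:
send_rows(
  series=[
    [0,0,0,0,0,0,-0.35],
    [0,0,0,0,0,0,-0.2],
    [0,0,0,0,0,0,0.0],
    [0,0,0,0,0,0,0.1],
    [0,0,0,0,0,0,0.1],
  ],
)

```text
time_s: 13.55
ee_pos: [0.6225, -0.2285, 0.1154]
eef_rot: [-3.141, -0.0, 1.571]
force: [0.6, -0.5, -0.1]
grip_width: 0.0515
```

Emit:
send_rows(
  series=[
    [0,0,0,0,0,-0.01,0.1],
    [0,0,0,0,0,-0.03,0.1],
    [0,0,0,0,0,-0.06,0.1],
    [0,0,0,-0.015,-0.045,-0.065,0.2],
    [0,0,0,-0.03,-0.09,-0.065,0.2],
    [0,0,0,-0.045,-0.13,-0.06,0.2],
    [0,0,0,-0.0576,-0.165,-0.05,0.2],
    [0,0,0,-0.0576,-0.1724,-0.03,0.2],
  ],
)

```text
time_s: 14.35
ee_pos: [0.4481, -0.2878, 0.1475]
eef_rot: [3.139, 0.002, 1.569]
force: [0.7, -0.3, 0.1]
grip_width: 0.0564
```

```bash
python3 -c "
from h import *
rel(.4502,-.2862,.039)
c=grab('side','s7')
"
```

```text
t 14.35 [ 0.4481 -0.2878  0.1475] [3.1390e+00 2.3000e-03 1.5686e+00] turn [ 0.15  0.13 -0.12] shift [0.0018 0.0018 0.1085] F [ 0.7 -0.3  0.1] w 0.0564
```

View pics/s7.png

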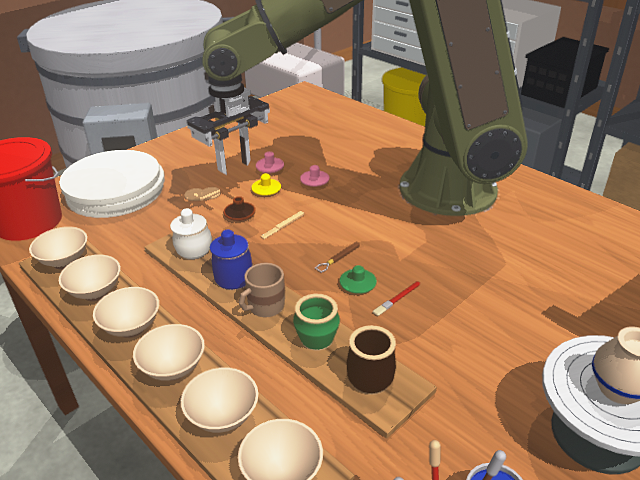

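The white lid is seated at (187,225). Next I descend on the dark lid at (238,208); the yellow look-alike is well clear.

Emit:
send_rows(
  series=[
    [0,0,0,0,0,0.02,0.2],
    [0,0,0,0,0,0.05,0.2],
    [0,0,0,0,0,0.08,0.2],
    [0,0,0,0,0,0.095,0.2],
    [0,0,0,0,0,0.103,0.2],
    [0,0,0,0,0,0.1065,0.2],
    [0,0,0,0,0,0.1065,0.2],
    [0,0,0,0,0,0.1065,0.2],
  ],
)

```text
time_s: 15.2
ee_pos: [0.4506, -0.2864, 0.04]
eef_rot: [3.14, 0.001, 1.571]
force: [-0.8, -0.1, 0.6]
grip_width: 0.0565
```

Emit:
send_rows(
  series=[
    [0,0,0,0,0,0,-0.2],
    [0,0,0,0,0,0,-0.35],
    [0,0,0,0,0,0,-0.45],
    [0,0,0,0,0,0,-0.6],
    [0,0,0,0,0,0,-0.7],
    [0,0,0,0,0,0,-0.7],
    [0,0,0,0,0,0,-0.7],
  ],
)

```text
time_s: 15.9
ee_pos: [0.4501, -0.2862, 0.0391]
eef_rot: [-3.142, 0.0, 1.571]
force: [-1.2, 1.1, 2.4]
grip_width: 0.0245
```

```bash
python3 -c "
from h import *
rel(.618,.2822,.22)
"
```

```text
t 15.9 [ 0.4501 -0.2862  0.0391] [-3.1416e+00  1.0000e-04  1.5710e+00] turn [-0.    0.    0.01] shift [ 0.5683  0.168  -0.1809] F [-1.2  1.1  2.4] w 0.0245
```

Emit:
send_rows(
  series=[
    [0,0,0,0,0,-0.01,-0.7],
    [0,0,0,0,0,-0.04,-0.7],
    [0,0,0,0,0,-0.08,-0.7],
    [0,0,0,0.015,0,-0.12,-0.7],
    [0,0,0,0.05,0,-0.145,-0.7],
    [0,0,0,0.09,0,-0.155,-0.7],
    [0,0,0,0.13,0,-0.16,-0.7],
    [0,0,0,0.17,0,-0.16,-0.7],
  ],
)

```text
time_s: 16.7
ee_pos: [0.45, -0.1147, 0.2005]
eef_rot: [3.14, 0.001, 1.571]
force: [0.7, -0.1, -1.3]
grip_width: 0.0244
```

Emit:
send_rows(
  series=[
    [0,0,0,0.04,0,0,-0.7],
    [0,0,0,0.08,0,0,-0.7],
    [0,0,0,0.12,0,0,-0.7],
    [0,0,0,0.16,0,0,-0.7],
    [0,0,0,0.2,0,0,-0.7],
    [0,0,0,0.24,0,0,-0.7],
    [0,0,0,0.28,0,0,-0.7],
    [0,0,0,0.32,0.01,0,-0.7],
  ],
)

```text
time_s: 17.5
ee_pos: [0.4593, 0.2056, 0.1999]
eef_rot: [3.141, -0.0, 1.571]
force: [0.9, -0.4, -0.9]
grip_width: 0.0244
```

Emit:
send_rows(
  series=[
    [0,0,0,0.03,0.03,0,-0.7],
    [0,0,0,0.055,0.065,0,-0.7],
    [0,0,0,0.075,0.1,0,-0.7],
    [0,0,0,0.0784,0.135,0,-0.7],
    [0,0,0,0.0784,0.155,0,-0.7],
    [0,0,0,0.0784,0.158,0,-0.7],
    [0,0,0,0.0784,0.158,0,-0.7],
    [0,0,0,0.0784,0.158,0,-0.7],
  ],
)

```text
time_s: 18.3
ee_pos: [0.6173, 0.2823, 0.1995]
eef_rot: [-3.142, -0.0, 1.571]
force: [0.2, -0.7, -1.0]
grip_width: 0.0249
```

```bash
python3 -c "
from h import *
rel(.618,.2822,.134)
c=grab('side','s8')
"
```

```text
t 18.3 [0.6173 0.2823 0.1995] [-3.1415e+00 -1.0000e-04  1.5712e+00] turn [-0.   -0.01  0.02] shift [-0.0001  0.0007  0.0655] F [ 0.2 -0.7 -1. ] w 0.0249
```

View pics/s8.png

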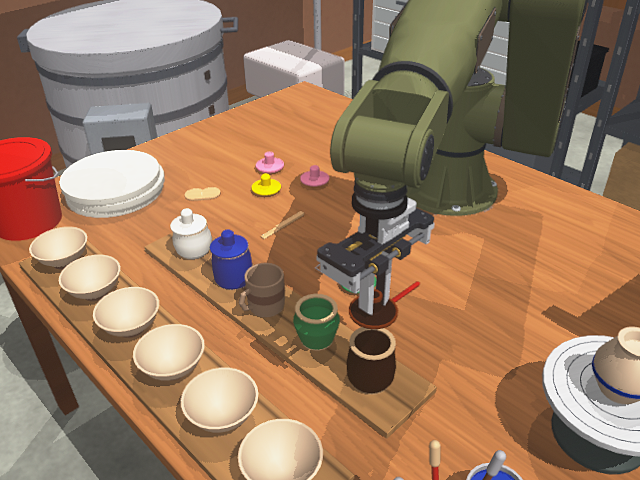

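The dark lid is held level at (374,310), above the dark jar at (371,345). Lowering it to TCP z ≈ 0.134.

Emit:
send_rows(
  series=[
    [0,0,0,0,0.0005,0.015,-0.7],
    [0,0,0,0,0.0005,0.032,-0.7],
    [0,0,0,0,0.0005,0.045,-0.7],
    [0,0,0,0,0.0005,0.053,-0.7],
    [0,0,0,0,0.0005,0.058,-0.7],
    [0,0,0,0,0.0005,0.061,-0.7],
    [0,0,0,0,0.0005,0.063,-0.7],
    [0,0,0,0,0.0005,0.0635,-0.7],
  ],
)

```text
time_s: 19.15
ee_pos: [0.6186, 0.2823, 0.1357]
eef_rot: [3.141, -0.0, 1.571]
force: [0.0, 0.2, -0.9]
grip_width: 0.0244
```

Emit:
send_rows(
  series=[
    [0,0,0,0,0,0.0005,-0.7],
    [0,0,0,0,0,0.001,-0.7],
    [0,0,0,0,0,0.0015,-0.7],
    [0,0,0,0,0,0.0015,-0.7],
    [0,0,0,0,0,0.0015,-0.7],
  ],
)

```text
time_s: 19.65
ee_pos: [0.6185, 0.2823, 0.1342]
eef_rot: [3.141, -0.0, 1.571]
force: [0.6, 0.5, -0.6]
grip_width: 0.0248
```

Emit:
send_rows(
  series=[
    [0,0,0,0,0,0.0004,-0.7],
    [0,0,0,0,0,0.0008,-0.7],
    [0,0,0,0,0,0.0008,-0.7],
    [0,0,0,0,0,0.0008,-0.7],
  ],
)

```text
time_s: 20.05
ee_pos: [0.6186, 0.2823, 0.1341]
eef_rot: [3.141, -0.0, 1.571]
force: [-2.4, -0.3, 6.0]
grip_width: 0.0243
```

Contact. Releasing, then moving to the green lid.

Emit:
send_rows(
  series=[
    [0,0,0,0,0,0,-0.35],
    [0,0,0,0,0,0,-0.2],
    [0,0,0,0,0,0,0.0],
    [0,0,0,0,0,0,0.1],
    [0,0,0,0,0,0,0.1],
  ],
)

```text
time_s: 20.55
ee_pos: [0.6185, 0.2823, 0.1331]
eef_rot: [-3.141, 0.0, 1.571]
force: [-0.1, 0.3, -0.3]
grip_width: 0.0512
```

Emit:
send_rows(
  series=[
    [0,0,0,0,0,-0.01,0.1],
    [0,0,0,0,0,-0.03,0.1],
    [0,0,0,0,0,-0.06,0.1],
    [0,0,0,-0.015,-0.035,-0.06,0.2],
    [0,0,0,-0.045,-0.07,-0.06,0.2],
    [0,0,0,-0.075,-0.105,-0.06,0.2],
    [0,0,0,-0.11,-0.14,-0.06,0.2],
    [0,0,0,-0.15,-0.165,-0.05,0.2],
  ],
)

```text
time_s: 21.35
ee_pos: [0.4522, 0.1317, 0.1848]
eef_rot: [3.139, -0.001, 1.572]
force: [1.5, -1.1, 0.0]
grip_width: 0.0565
```

Emit:
send_rows(
  series=[
    [0,0,0,-0.03,-0.012,0,0.2],
    [0,0,0,-0.041,-0.013,0.01,0.2],
    [0,0,0,-0.041,-0.013,0.02,0.2],
    [0,0,0,-0.041,-0.013,0.02,0.2],
    [0,0,0,-0.041,-0.013,0.02,0.2],
  ],
)

```text
time_s: 21.85
ee_pos: [0.4409, 0.0921, 0.163]
eef_rot: [-3.141, -0.0, 1.572]
force: [-0.2, -0.5, 1.1]
grip_width: 0.0562
```

```bash
python3 -c "
from h import *
rel(.4403,.091,.039)
c=grab('side','s9')
"
```

```text
t 21.85 [0.4409 0.0921 0.163 ] [-3.1409 -0.      1.5718] turn [-0.04 -0.    0.06] shift [-0.0011 -0.0005  0.124 ] F [-0.2 -0.5  1.1] w 0.0562
```

View pics/s9.png

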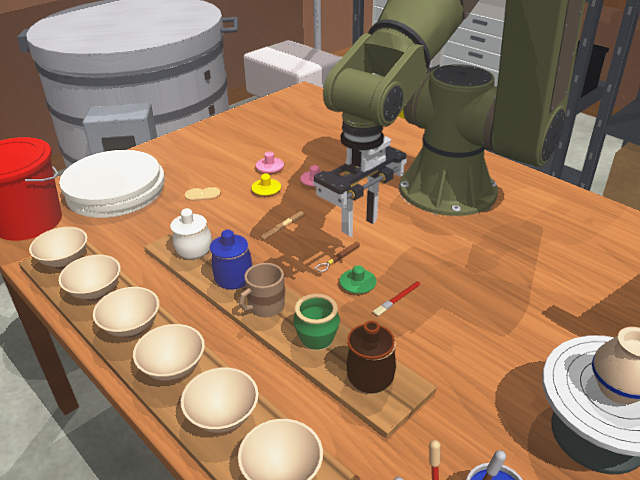

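The dark lid is seated at (372,340). Last is the green lid at (357,280).

Emit:
send_rows(
  series=[
    [0,0,0,-0.0005,-0.0003,0.03,0.2],
    [0,0,0,-0.0005,-0.0003,0.07,0.2],
    [0,0,0,-0.0005,-0.0003,0.1,0.2],
    [0,0,0,-0.0005,-0.0003,0.113,0.2],
    [0,0,0,-0.0005,-0.0003,0.12,0.2],
    [0,0,0,-0.0005,-0.0003,0.1225,0.2],
    [0,0,0,-0.0005,-0.0003,0.1225,0.2],
    [0,0,0,-0.0005,-0.0003,0.1225,0.2],
  ],
)

```text
time_s: 22.7
ee_pos: [0.4408, 0.0909, 0.0415]
eef_rot: [3.14, -0.0, 1.571]
force: [0.5, -0.3, 0.3]
grip_width: 0.0563
```

Emit:
send_rows(
  series=[
    [0,0,0,0,0,0,-0.2],
    [0,0,0,0,0,0,-0.35],
    [0,0,0,0,0,0,-0.45],
    [0,0,0,0,0,0,-0.6],
    [0,0,0,0,0,0,-0.7],
    [0,0,0,0,0,0,-0.7],
    [0,0,0,0,0,0,-0.7],
  ],
)

```text
time_s: 23.4
ee_pos: [0.4402, 0.0907, 0.0408]
eef_rot: [-3.141, 0.0, 1.571]
force: [-1.3, 0.1, 2.6]
grip_width: 0.0245
```

```bash
python3 -c "
from h import *
rel(.6167,.1511,.19)
"
```

```text
t 23.4 [0.4402 0.0907 0.0408] [-3.1415  0.      1.5709] turn [-0.01  0.    0.01] shift [ 0.0603  0.1765 -0.1492] F [-1.3  0.1  2.6] w 0.0245
```

Emit:
send_rows(
  series=[
    [0,0,0,0,0,-0.01,-0.7],
    [0,0,0,0,0,-0.04,-0.7],
    [0,0,0,0,0,-0.08,-0.7],
    [0,0,0,0,0,-0.12,-0.7],
    [0,0,0,0.012,0.035,-0.145,-0.7],
    [0,0,0,0.024,0.07,-0.15,-0.7],
    [0,0,0,0.036,0.105,-0.15,-0.7],
    [0,0,0,0.048,0.14,-0.15,-0.7],
  ],
)

```text
time_s: 24.2
ee_pos: [0.5815, 0.1393, 0.1917]
eef_rot: [3.141, -0.0, 1.571]
force: [-0.1, -0.7, -1.5]
grip_width: 0.0244
```

Emit:
send_rows(
  series=[
    [0,0,0,0.01,0.03,0,-0.7],
    [0,0,0,0.0124,0.0368,0,-0.7],
    [0,0,0,0.0124,0.0368,0,-0.7],
    [0,0,0,0.0124,0.0368,0,-0.7],
    [0,0,0,0.0124,0.0368,0,-0.7],
  ],
)

```text
time_s: 24.7
ee_pos: [0.6163, 0.1509, 0.1913]
eef_rot: [3.141, -0.0, 1.571]
force: [-0.4, -0.1, -1.5]
grip_width: 0.0247
```

```bash
python3 -c "
from h import *
rel(.6167,.1511,.1238)
c=grab('side','s10')
"
```

```text
t 24.7 [0.6163 0.1509 0.1913] [ 3.1414 -0.      1.5708] turn [ 0.01 -0.    0.  ] shift [0.0002 0.0004 0.0675] F [-0.4 -0.1 -1.5] w 0.0247
```

View pics/s10.png

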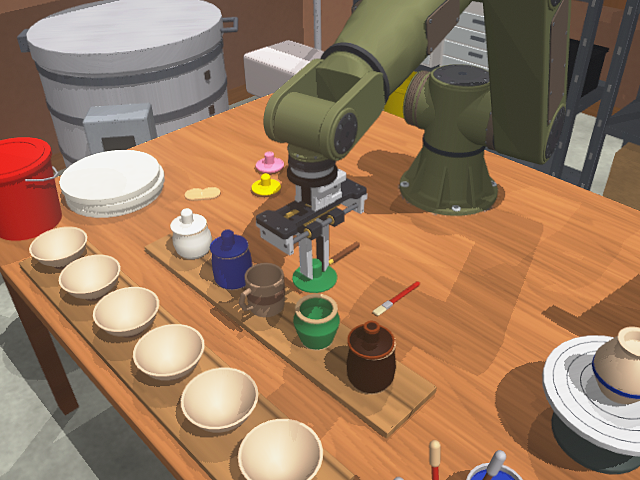

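The green lid is held level at (314,277), above the green jar at (316,320). Lowering it.

Emit:
send_rows(
  series=[
    [0,0,0,0,0.0002,0.015,-0.7],
    [0,0,0,0,0.0002,0.032,-0.7],
    [0,0,0,0,0.0002,0.046,-0.7],
    [0,0,0,0,0.0002,0.055,-0.7],
    [0,0,0,0,0.0002,0.06,-0.7],
    [0,0,0,0,0.0002,0.063,-0.7],
    [0,0,0,0,0.0002,0.065,-0.7],
    [0,0,0,0,0.0002,0.0655,-0.7],
  ],
)

```text
time_s: 25.55
ee_pos: [0.6174, 0.1512, 0.1255]
eef_rot: [3.141, -0.0, 1.571]
force: [0.7, 0.3, -0.5]
grip_width: 0.0247
```

Emit:
send_rows(
  series=[
    [0,0,0,0,0,0.0005,-0.7],
    [0,0,0,0,0,0.001,-0.7],
    [0,0,0,0,0,0.0013,-0.7],
    [0,0,0,0,0,0.0013,-0.7],
    [0,0,0,0,0,0.0013,-0.7],
  ],
)

```text
time_s: 26.05
ee_pos: [0.6173, 0.1512, 0.124]
eef_rot: [3.141, -0.0, 1.571]
force: [-0.2, -0.6, -0.9]
grip_width: 0.0246
```

Emit:
send_rows(
  series=[
    [0,0,0,0,0,0.0004,-0.7],
    [0,0,0,0,0,0.0008,-0.7],
    [0,0,0,0,0,0.0008,-0.7],
    [0,0,0,0,0,0.0008,-0.7],
  ],
)

```text
time_s: 26.45
ee_pos: [0.6174, 0.1512, 0.1238]
eef_rot: [3.141, -0.0, 1.571]
force: [-2.8, -0.8, 6.0]
grip_width: 0.025
```

Emit:
send_rows(
  series=[
    [0,0,0,0,0,0,-0.35],
    [0,0,0,0,0,0,-0.2],
    [0,0,0,0,0,0,0.0],
    [0,0,0,0,0,0,0.1],
    [0,0,0,0,0,0,0.1],
  ],
)

```text
time_s: 26.95
ee_pos: [0.6172, 0.1512, 0.123]
eef_rot: [-3.142, 0.0, 1.571]
force: [-0.2, -0.6, -0.6]
grip_width: 0.0514
```

Emit:
send_rows(
  series=[
    [0,0,0,0,0,-0.01,0.1],
    [0,0,0,0,0,-0.03,0.1],
    [0,0,0,0,0,-0.06,0.1],
    [0,0,0,0,0,-0.09,0.1],
    [0,0,0,0,-0.04,-0.1,0.1],
    [0,0,0,0,-0.08,-0.1,0.1],
    [0,0,0,0,-0.12,-0.1,0.1],
    [0,0,0,0,-0.16,-0.1,0.1],
  ],
)

```text
time_s: 27.75
ee_pos: [0.4557, 0.1511, 0.2238]
eef_rot: [3.141, -0.0, 1.571]
force: [0.9, -0.2, 0.5]
grip_width: 0.0519
```

Emit:
send_rows(
  series=[
    [0,0,0,0,-0.04,0,0.1],
    [0,0,0,0,-0.08,0,0.1],
    [0,0,0,0.02,-0.1,0,0.1],
    [0,0,0,0.05,-0.1,0,0.1],
    [0,0,0,0.09,-0.1,0,0.1],
    [0,0,0,0.12,-0.1,0,0.1],
    [0,0,0,0.12,-0.1,0,0.1],
    [0,0,0,0.12,-0.1,0,0.1],
  ],
)

```text
time_s: 28.55
ee_pos: [0.357, 0.2713, 0.2235]
eef_rot: [3.141, 0.0, 1.572]
force: [-0.2, -0.4, -0.8]
grip_width: 0.0518
```

```bash
python3 - <<'E'
from h import *
c=grab('top','t11'); s=grab('side','s11'); rel(.4,.3,.2)
q=cloud(s).reshape(-1,3); q=q[np.isfinite(q).all(1)]
W=cloud(c).reshape(-1,3); W=W[np.isfinite(W).all(1)]
J={'dark':(.618,.2822),'green':(.6167,.1511),'blue':(.6183,-.0924),'white':(.6221,-.2285)}
for n,j in J.items():
  for nm,P in(('top',W),('side',q)):
    p=P[np.hypot(*(P[:,:2]-j).T)<.045]; b=.016+H[n]-.009
    k=p[(p[:,2]>b+.041)]
    d=p[(p[:,2]>b+.006)&(p[:,2]<b+.022)&(np.hypot(*(p[:,:2]-j).T)>.018)&(np.hypot(*(p[:,:2]-j).T)<.034)]
    A=np.c_[d[:,:2]-j,np.ones(len(d))]; f=np.linalg.lstsq(A,d[:,2],rcond=None)[0]
    print(n,nm,'knob-jar mm',((k[:,:2].mean(0)-j)*1e3).round(1),'knobtop err mm',((np.median(k[:,2])-b-.045)*1e3).round(1),'disc z-b mm',(f[2]-b).round(4)*1e3,'tilt deg',np.degrees(f[:2]).round(1))
for nm,P in(('top',W),('side',q)):
    m=P[(np.hypot(P[:,0]-.623,P[:,1]-.019)<.05)&(abs(P[:,2]-.094)<.003)]; print('mug',circ(m).round(4))
im=s['pixels'][190:410,140:430,::-1];cv2.imwrite('pics/s11c.png',cv2.resize(im,None,fx=2.6,fy=2.6,interpolation=cv2.INTER_CUBIC))
E
```

```text
t 28.65 [0.3573 0.2705 0.2235] [ 3.1413 -0.      1.5704] turn [ 0.02 -0.   -0.02] shift [0.0295 0.0427 0.0235] F [ 0.4 -0.4 -0.3] w 0.0516
dark top knob-jar mm [ 1.8 -0.7] knobtop err mm 0.6 disc z-b mm 15.7 tilt deg [ 0.8 -0.3]
dark side knob-jar mm [ 3.1 -1. ] knobtop err mm 0.5 disc z-b mm 16.0 tilt deg [ 0.2 -1.2]
green top knob-jar mm [ 1.3 -0.5] knobtop err mm -0.3 disc z-b mm 15.6 tilt deg [ 1.2 -0.3]
green side knob-jar mm [4.  0.4] knobtop err mm 0.0 disc z-b mm 16.2 tilt deg [ 0.2 -1.3]
blue top knob-jar mm [-0.7 -0.3] knobtop err mm -0.5 disc z-b mm 15.7 tilt deg [ 0.9 -0. ]
blue side knob-jar mm [2.8 1.1] knobtop err mm 0.2 disc z-b mm 16.2 tilt deg [-0.3 -1.6]
white top knob-jar mm [ 0.8 -0.3] knobtop err mm -0.4 disc z-b mm 15.7 tilt deg [ 0.9 -0. ]
white side knob-jar mm [ 4.  -0.3] knobtop err mm -0.2 disc z-b mm 16.299999999999997 tilt deg [ 0.  -3.9]
mug [0.6227 0.0194 0.0347]
mug [0.6245 0.0188 0.0342]
```

View pics/s11c.png

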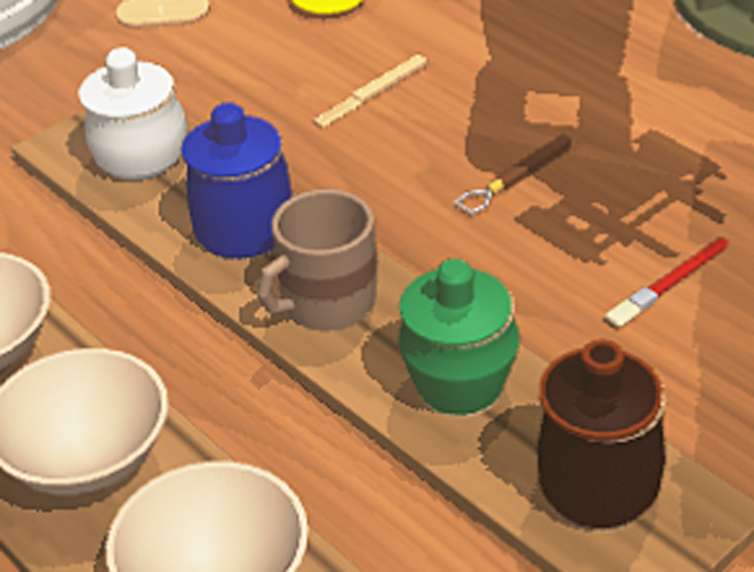

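View pics/t11.png

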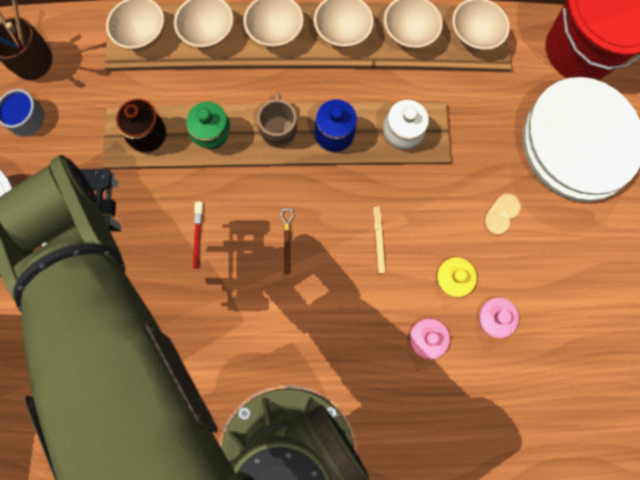

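The crop and top view show all four lids flat on their matching jars. Knob-top heights are within 0.6 mm of seated, and the mug hasn't moved. Handing in.

```bash
python3 -c "
from station import ctrl
print(ctrl.hand_in())"
```

```text
the job is handed in; nothing more can be done
None
```

All four lids are on the jars with the same glaze. I handed the job in at about 28.7 s, with the arm clear of everything. Each lid was lowered by its knob until the wrist force read about 5–6 N, then released.

**Last checks:**
- **Seating:** all four knob tops are within 0.6 mm of their seated height in both cameras.
- **Centring:** by the top camera the knobs are within 2 mm of the jar centres. By the side camera they are up to 4 mm off in x. That camera had already read the loose lids' knobs about 2–4 mm further out in x, so I take most of this as camera error.
- **Tilt:** the fits gave 0–1.6°, except the white lid. It read 3.9° in the side view but only 0.9° in the top view. The knob height and the pictures show it flat, so I did not act on it.
- **Mug and look-alikes:** the mug measures within 0.3 mm of where it started. The pink and yellow look-alikes were not touched.
- **Jars:** I did not measure the jars again after placing the lids. They look unmoved in the pictures.

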